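# Slide the glue bottle home into its bench bay

## Robot

A 6-joint arm with a two-finger parallel gripper is mounted at the origin on a cart in front of the work surface, level with it; the furniture and walls round the work are solid. World frame = base frame: x ahead of the robot, y to its left, z up, the work surface at z = 0. Lengths are in m, angles in rad, forces in N, time in s.
With the tool pointing down it reaches from about 0.25 to 0.85 m from the base axis. Payload 12.5 kg.
Tool frame: the origin (TCP) lies midway between the tips of the shut fingers; the grasp point (between the pads) lies grip_depth behind it (grip_depth is the distance from the TCP to the grasp point, in m); z points along the fingers, x is the direction in which the jaws open and shut, and the axes are right-handed (so a half turn about z gives the same grasp; the last joint's range is limited). The gripper opens to 93 mm and grips with 3 to 60 N. Pads are 15 mm wide; open, the fingers measure 128 mm over their backs; the gripper's body (75 mm by 188 mm) begins 65 mm behind the grasp point.
Start: joints at [-1.279, 0.351, 1.652, -0, 1.139, -0.085], TCP at [0.202, -0.511, 0.219] pointing down, gripper open.
Joint ranges: [-2.75, 2.75], [-0.79, 2.1], [0.01, 2.65], [-1.57, 4.71], [0.07, 3.14], [-2.87, 2.87]. Speed limits (rad/s): [2.22, 2.22, 2.79, 3.14, 3.14, 3.14].

## Interface

Orientations are given as [roll, pitch, yaw] about the fixed x, y, z axes, in that order (R = Rz(yaw) Ry(pitch) Rx(roll)).
In Python, from station import * gives the robot as it stands.
- The arm moves only by the tool drive_tool, never from a script. Its argument "deltas" is text: rows parted by semicolons, each of 7 numbers parted by spaces: the shift along the world's x, y, z in units of 25 mm (1.0 is 25 mm), then the turn, a rotation vector about the world's x, y, z in degrees, then the opening, from 0 (shut) to 1 (fully open). A call has 1 to 5 rows; each row shifts and turns the commanded pose from where the row before left it; what a row does not reach is not made up. A row lasts 1/8 s, in which the tool goes at most 62.5 mm and 10.7 degrees, less where a joint would pass 70% of its speed; a pose out of reach is approached as far as the arm can. A call is refused whole if a number of a shift passes 1 or a number of a turn 10.7, either way. A call with a gripper value outside its range is refused whole. The fingers move at their own pace and stop on an object; "newtons" is the grip in N (left out, the last holds). Time passes only in rows, so rows that do not move let the fingers close. It gives the time, the measured TCP pose, the force and the opening at its end, in the units of the state.
- get_obs(): the state, without advancing time (a new reading comes with each control period).
- grab_frame(name): name is "scene" or "side" or "wrist"; returns (picture, depth): 480x640x3 uint8, red, green, blue; 480x640 float32, m along the optical axis (not along the pixel's ray), 0 where there is no reading.
- camera_params(name): a dict with "fov_y" (degrees; the focal length in pixels is half the picture's height over the tangent of half this angle, whatever the lens; pixels are square), "cx", "cy" (the principal point, pixels), "camera_from_world" (4x4, takes a point from world to camera coordinates). Camera axes: x right, y down, z forward; pixel columns grow to the right and rows downward; lengths in m; the calibration is good to about 2 mm. A picture is of the moment at which its call begins: read the wrist's pose just before it. camera_params takes no time and is no camera call; for the wrist camera it gives the pose at the moment of the call.
- hand_in(): hands the job in, once; it reports no verdict.
The state is a dict: "t": time; "joints": joint angles; "qvel": joint speeds; "joint_torque": joint torques, N m; "ee_pos": TCP position; "tcp_rot": TCP orientation; "wrist_force": force on the tool from outside, world axes, zero at the start; "torque": the same for the moment, N m; "grip_width": opening from 0.0 (shut) to 1.0 (fully open).
Only numpy, scipy, OpenCV 4.12 (cv2) and the standard library are available. Lean on these libraries where they do the work, as an engineer would, in place of code of your own. Each camera call takes 0.05 s, during which the arm holds its last target. There are 200 camera calls.

## Task

Push the glue bottle along the bench, low on its body so that it slides and stays upright, into the empty, wider wooden bay until it stands fully home against the bay's back board. Do not pick the bottle up, and leave the spray can in the other bay and the things round about where they are.

Things in the scene. Friction and masses are not known exactly. Their poses are not given: they have to be found in the camera images.
- glue_bottle: tall round wood-glue bottle, cream with red nozzle, diameter 64 mm, 217 mm tall, 0.3 to 0.55 kg, centre of mass about 80 mm up, standing loose and upright on the bench. Origin: centre of its underside; z up its axis. Pushed below about 30 mm it slides (2 to 4 N); pushed above about 45 mm it may tip.
- wide_dock: fixed low wooden U-shaped bay, empty: inner width 76 mm, walls 45 mm high, 12 mm thick, no floor; side walls reach 48 mm forward of the back board, then lips flare out 17 mm further (mouth 100 mm). Origin: bench level, foot of the back board's inner face, midway between the walls. x points level into the bay, y left, z up; it opens to -x. Bottle home: its origin at x = -0.032, y = 0 (+-6 mm).
- narrow_dock: fixed wooden bay of the same make to the left of the wide one, inner width 60 mm, with the spray can standing in it; same origin and axes.
- spray_can: grey spray can with a yellow cap, diameter 52 mm, 195 mm tall, standing loose in the narrow bay. Origin: centre of its underside. Leave alone.
- tape_measure: tape measure, 90x73x38 mm, lying on the bench. Origin: centre of its underside. Leave alone.
- wax_tin: round flat wax tin, diameter 95 mm, 40 mm high, on the bench. Origin: centre of its underside. Leave alone.
- marker: marker pen, black with red ends, 142x17x17 mm, lying on the bench left of the narrow bay. Origin: centre of its underside. Leave alone.
- bench_vice: fixed steel vice at the bench's front edge, left of the bottle: an obstacle. Its jaws stand up to 130 mm above the bench, reach 35 mm ahead (x) of its origin and 55 mm either side (y); a 13 mm thick base plate reaches 125 mm ahead and 75 mm either side. Origin: on its centre line, 107 mm below the bench top.
Not all that is in view belongs to the job. Leave any pink or purple look-alike of the glue_bottle alone.

How it is judged:
At the end, for the whole second after the job is handed in: The glue bottle stands upright (within 0.06 rad) and at rest on the bench between the side walls of the wide bay, its body within 8 mm of the back board; the spray can still stands upright in the narrow bay (x of glue_bottle in the frame of wide_dock between -0.04 and -0.02 m and y of glue_bottle in the frame of wide_dock between -0.015 and 0.015 m and angle between each of glue_bottle, spray_can's own z axis and vertical below 0.06 rad and height (world z) of glue_bottle below 0.005 m and linear speed of glue_bottle below 0.02 m/s and horizontal distance between spray_can and narrow_dock below 0.05 m); the robot touches nothing.
It fails at once if the glue bottle is tipped by more than 0.25 rad (angle between glue_bottle's own z axis and vertical above 0.25 rad).
It fails at once if the glue bottle is lifted off the bench (origin more than 12 mm up) (height (world z) of glue_bottle above 0.012 m).
It fails at once if the spray can is moved by more than 15 mm (distance of spray_can from where it was at the start of the episode above 0.015 m).
It fails at once if one of the things round about is moved by more than 20 mm (distance of any of tape_measure, wax_tin, marker from where it was at the start of the episode above 0.02 m).
It also fails if it takes over 56 s, if anything falls off the work surface, if the arm or the gripper's body presses on something with over 40 N, if the wrist force passes 120 N, or if a joint passes its speed limit or range.

## Working session

There is one attempt and no reset: what is moved stays moved. The work goes in short steps, Python scripts to look and compute and a tool call to move; the robot and the scene stay as the last step left them, time stands still between calls to the robot, and variables do not carry over. Pictures are saved under pics/ and viewed, about 8 in all and at most 12, crops included, and the job is handed in when it is done.

Besides the shell and the picture viewer there is one more tool, called after ">>>" in YAML: its name, and indented under it one key for each argument. drive_tool: Moves the arm, as the interface text tells. Its arguments: {"type":"object","properties":{"deltas":{"type":"string"},"newtons":{"type":"number"}},"required":["deltas"]}

```bash
mkdir -p pics
cat > h.py <<'E'
from station import *
import numpy as np, cv2
def snap(n,f):
    c=camera_params(n); p,d=grab_frame(n); cv2.imwrite('pics/'+f+'.png',p[:,:,::-1]); np.savez('pics/'+f+'.npz',p=p,d=d,T=c['camera_from_world'],k=[240/np.tan(np.radians(c['fov_y']/2)),c['cx'],c['cy']])
def load(f): return np.load('pics/'+f+'.npz')
def cloud(z):
    f,cx,cy=z['k'];d=z['d'];v,u=np.mgrid[:480,:640]
    P=np.stack([(u-cx)/f*d,(v-cy)/f*d,d],-1);T=np.linalg.inv(z['T'])
    W=P@T[:3,:3].T+T[:3,3]; W[d==0]=np.nan; return W
def ray(z,u,v,h):
    f,cx,cy=z['k'];T=np.linalg.inv(z['T']);r=T[:3,:3]@np.array([(u-cx)/f,(v-cy)/f,1]);o=T[:3,3];return o+r*(h-o[2])/r[2]
E
python3 - <<'E'
from h import *
print(get_obs())
for n in('scene','side','wrist'):
    snap(n,n+'0'); z=load(n+'0'); print(n,np.linalg.inv(z['T']).round(2).tolist(),z['k'],(z['d']>0).mean())
E
```

```text
{'t': 0.0, 'joints': array([-1.27858913e+00,  3.51222328e-01,  1.65241731e+00,  2.24802634e-06,
        1.13912212e+00, -8.45891053e-02]), 'qvel': array([-0.00228896,  0.00125814, -0.00200252,  0.00155769,  0.00120797,
       -0.00046579]), 'joint_torque': array([-1.54511490e-04, -4.97327864e+01, -2.85253394e+01,  6.99122250e-02,
        2.56850675e-02, -1.15701928e-04]), 'ee_pos': array([ 0.20229827, -0.51107065,  0.21811163]), 'tcp_rot': array([-3.14149184e+00,  1.16474712e-03, -1.19400091e+00]), 'wrist_force': array([-0.14917242,  0.32019328, -0.78221582]), 'torque': array([-0.00876623,  0.03991496,  0.02644171]), 'grip_width': 0.9998313247852296}
scene [[0.88, -0.37, 0.3, 0.1], [-0.48, -0.66, 0.57, -1.02], [-0.01, -0.65, -0.76, 1.08], [0.0, 0.0, 0.0, 1.0]] [612.24746304 315.66215818 248.53788991] 0.9959895833333333
side [[-0.93, -0.29, 0.24, 0.28], [-0.37, 0.72, -0.59, 0.41], [0.0, -0.63, -0.77, 0.81], [0.0, 0.0, 0.0, 1.0]] [548.53617062 319.33374166 249.07413989] 0.9961328125
wrist [[0.37, -0.9, -0.25, 0.27], [-0.93, -0.36, -0.1, -0.48], [-0.0, 0.27, -0.96, 0.38], [0.0, 0.0, 0.0, 1.0]] [337.93134155 318.55549555 233.63029676] 0.9960611979166667
```

View pics/scene0.png

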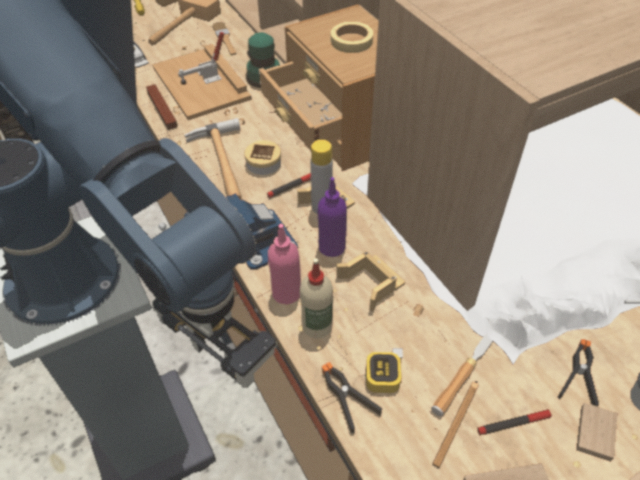

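View pics/side0.png

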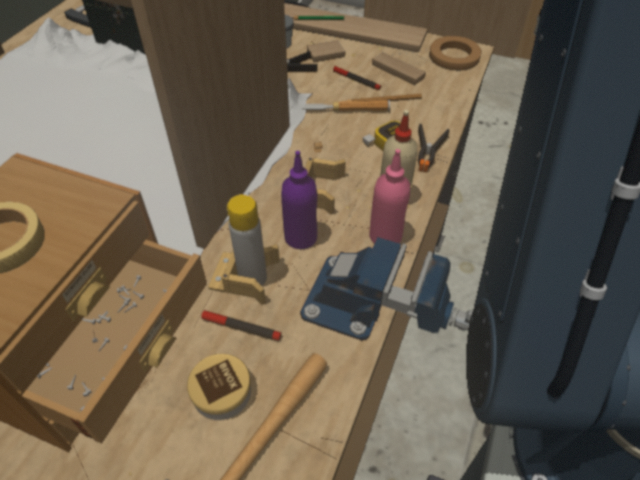

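The scene view shows the cream glue bottle at about (317,300), pink at (285,268), purple at (332,225) and the empty bay at about (370,275). The side view shows the same, with the spray can in its bay at (247,245). Next I'll merge both depth clouds into a top-down map.

Run:
```python
from h import *
R=1000 # px/m *1 ; area x .2...9, y -.6...2
img=np.zeros((800,800,3),np.uint8)
x0,y0=0.15,-0.55
hm=np.full((800,800),-1.)
for n in('scene0','side0'):
    z=load(n);W=cloud(z).reshape(-1,3);C=z['p'].reshape(-1,3)
    m=(W[:,2]>-.02)&(W[:,2]<.3)
    W=W[m];C=C[m]
    u=((W[:,1]-y0)*1200).round(); v=((W[:,0]-x0)*1200).round()
    u=799-u  # y left => image left
    v=799-v
    k=(u>=0)&(u<800)&(v>=0)&(v<800)
    for a,b,h,c in zip(u[k].astype(int),v[k].astype(int),W[k,2],C[k]):
        if h>hm[b,a]-.0: hm[b,a]=h; img[max(b-1,0):b+1,max(a-1,0):a+1]=c[::-1]
for i in range(0,7):
    a=799-int(((-.5+.1*i)-y0)*1200); cv2.line(img,(a,0),(a,799),(255,255,0),1); cv2.putText(img,'%.1f'%(-.5+.1*i),(a,795),0,.4,(255,255,255))
    b=799-int((.2+.1*i-x0)*1200); cv2.line(img,(0,b),(799,b),(255,255,0),1); cv2.putText(img,'%.1f'%(.2+.1*i),(2,b),0,.4,(255,255,255))
cv2.imwrite('pics/top.png',img[200:])
```

```text
(no output)
```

View pics/top.png

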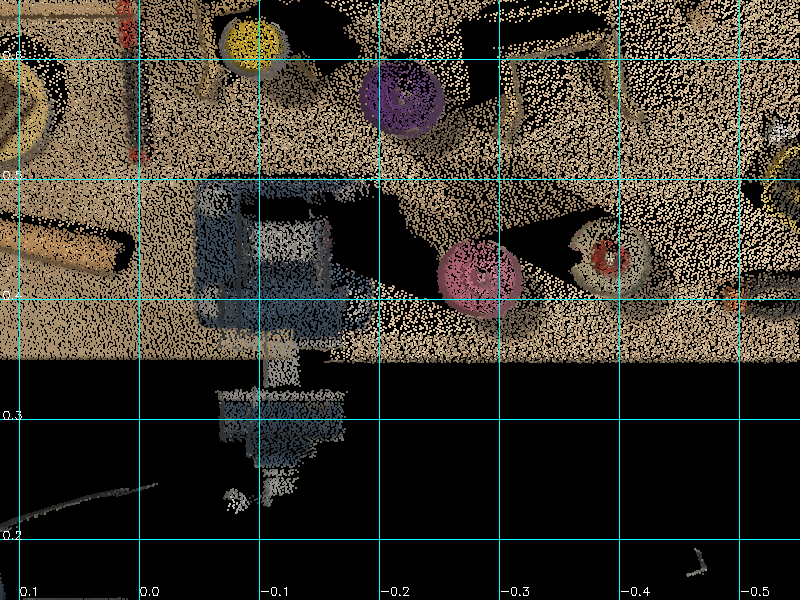

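The top-down map shows the bottle near x 0.43, y -0.39, with the pink bottle 110 mm to its left. The empty bay has its back near x 0.61, y -0.35, and opens towards the robot. I'll fit these precisely.

Run:
```python
from h import *
from scipy.optimize import least_squares
for n in('scene0','side0'):
    W=cloud(load(n)).reshape(-1,3)
    def circ(c,r,lo,hi,nm):
        m=(np.hypot(W[:,0]-c[0],W[:,1]-c[1])<r+.015)&(W[:,2]>lo)&(W[:,2]<hi);P=W[m]
        s=least_squares(lambda q:np.hypot(P[:,0]-q[0],P[:,1]-q[1])-q[2],[*c,r],loss='soft_l1',f_scale=.002)
        print(n,nm,len(P),s.x.round(4))
    circ((.434,-.392),.032,.02,.12,'glue');circ((.417,-.285),.032,.02,.12,'pink');circ((.567,-.22),.032,.02,.12,'purple')
    circ((.61,-.096),.026,.06,.15,'can')
    m=(W[:,2]>.041)&(W[:,2]<.05)&(W[:,0]>.5)&(W[:,0]<.68)&(W[:,1]<-.27)&(W[:,1]>-.45);P=W[m]
    k=(P[:,1]<-.31)&(P[:,1]>-.38); B=P[k]
    b=np.polyfit(B[:,1],B[:,0],1);print(' back x=%.4f y+%.4f'%tuple(b),len(B),(B[:,0]-np.polyval(b,B[:,1])).std())
    for nm,kk in(('L',(P[:,1]>-.325)&(P[:,0]<.59)&(P[:,0]>.555)),('R',(P[:,1]<-.375)&(P[:,0]<.61)&(P[:,0]>.57))):
        S=P[kk]; 
        if len(S)>5: a=np.polyfit(S[:,0],S[:,1],1);print(' ',nm,len(S),a, 'y@.58',np.polyval(a,.58),S[:,1].min(),S[:,1].max())
    print(' z med',np.median(P[:,2]), 'edge pts x min',P[:,0].min(),P[P[:,0].argmin()])
```

```text
scene0 glue 905 [ 0.433  -0.3933  0.0318]
scene0 pink 883 [ 0.4164 -0.285   0.0317]
scene0 purple 863 [ 0.5679 -0.2191  0.0318]
scene0 can 549 [ 0.6102 -0.0962  0.0257]
 back x=-0.6861 y+0.3655 222 0.016505841195591682
  L 78 [ 0.18587943 -0.4175002 ] y@.58 -0.3096901280026965 -0.3202486729302103 -0.3010132398444155
  R 94 [ 0.15405303 -0.48831705] y@.58 -0.39896628640478954 -0.4060390675706116 -0.38946367693417483
 z med 0.044366850965660065 edge pts x min 0.5308759745139021 [ 0.53087597 -0.30744445  0.04343389]
side0 glue 338 [ 0.4355 -0.3917  0.0319]
side0 pink 1258 [ 0.4188 -0.2832  0.0316]
side0 purple 1275 [ 0.5701 -0.2176  0.0317]
side0 can 1076 [ 0.6123 -0.0953  0.0258]
 back x=-0.9688 y+0.2596 55 0.006063762595886093
  L 33 [-0.01291189 -0.30187255] y@.58 -0.30936144537460253 -0.3146573994140075 -0.30186960058445966
  R 73 [ 0.13168361 -0.47143983] y@.58 -0.39506333787053194 -0.4022289269544501 -0.3852307073448066
 z med 0.04292998853398011 edge pts x min 0.5350062743807893 [ 0.53500627 -0.3011347   0.04107754]
```

Run:
```python
from h import *
for n in('scene0','side0'):
    W=cloud(load(n)).reshape(-1,3)
    m=(W[:,2]>.040)&(W[:,2]<.05);P=W[m]
    c,s=np.cos(.15),np.sin(.15)
    X=P-[.58,-.353,0]; u=c*X[:,0]+s*X[:,1]; v=-s*X[:,0]+c*X[:,1]
    for nm,k in(('back',(abs(v)<.03)&(u>.01)&(u<.08)),('L',(v>.036)&(v<.056)&(u>-.02)&(u<.025)),('R',(v<-.036)&(v>-.056)&(u>-.02)&(u<.025))):
        a,b=(v[k],u[k]) if nm=='back' else (u[k],v[k])
        if len(a)>5:
            med=np.median(b);g=abs(b-med)<.012
            f=np.polyfit(a[g],b[g],1);print(n,nm,g.sum(),'slope %.3f at0 %.4f'%tuple(f),b[g].min(),b[g].max())
```

```text
scene0 back 135 slope 0.004 at0 0.0307 0.02402268403591696 0.03801259330335132
scene0 L 101 slope 0.023 at0 0.0425 0.036606997056264426 0.05059434738368509
scene0 R 112 slope 0.001 at0 -0.0454 -0.05207667858933461 -0.037654498241257564
side0 back 39 slope -0.174 at0 0.0300 0.02801653786134404 0.03948121785811197
side0 L 44 slope -0.215 at0 0.0442 0.04035687876913916 0.05422190059459882
side0 R 90 slope -0.005 at0 -0.0419 -0.050515362086802594 -0.0360717591922237
```

Run:
```python
import station; print([a for a in dir(station) if a[0]!='_'], getattr(station,'grip_depth',None))
from h import *
a=load('scene0')['p'][190:400,120:290,::-1];b=load('wrist0')['p'][:,:,::-1]
a=cv2.resize(a,None,fx=2.2,fy=2.2);b=cv2.resize(b,(420,315))
o=np.zeros((max(a.shape[0],315),a.shape[1]+420,3),np.uint8);o[:a.shape[0],:a.shape[1]]=a;o[:315,a.shape[1]:]=b
cv2.imwrite('pics/hand.png',o)
z=load('scene0');W=cloud(z)[290:390,150:290].reshape(-1,3)-get_obs()['ee_pos']
y=get_obs()['tcp_rot'][2];x_=W@[np.cos(y),np.sin(y),0];y_=W@[np.sin(y),-np.cos(y),0]
for lo in np.arange(-.04,.24,.02):
    k=(W[:,2]>lo)&(W[:,2]<lo+.02)&(abs(x_)<.15)&(abs(y_)<.15)
    if k.sum()>5: print(round(lo,2),k.sum(),np.percentile(x_[k],[1,99]).round(3),np.percentile(y_[k],[1,99]).round(3))
```

```text
['IKError', 'camera_params', 'get_obs', 'grab_frame', 'grip_depth', 'hand_in'] 0.0188
0.0 106 [-0.06   0.062] [-0.007  0.012]
0.02 71 [-0.06   0.062] [-0.006  0.012]
0.04 28 [-0.062 -0.046] [0.001 0.011]
0.06 27 [-0.062 -0.046] [0.008 0.012]
0.08 381 [-0.082  0.086] [-0.03   0.038]
0.1 1103 [-0.084  0.094] [-0.031  0.038]
0.12 1973 [-0.088  0.094] [-0.031  0.037]
0.14 43 [0.004 0.018] [-0.007  0.022]
0.16 177 [-0.022  0.037] [-0.018  0.039]
0.18 373 [-0.008  0.037] [-0.023  0.039]
0.2 435 [0.007 0.041] [-0.017  0.042]
0.22 407 [0.012 0.042] [-0.007  0.065]
```

View pics/hand.png

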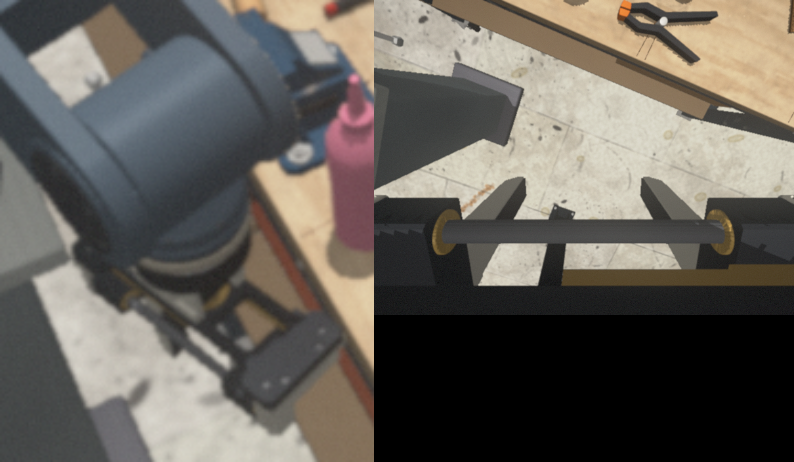

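The wrist view shows only the gripper, the bench edge and the pliers. The body is ±94 mm across the jaws and ±37 mm deep, so the hand has to lean back about 30° and sit to the right of the pink bottle. I'll check the pliers before fixing the start pose.

Run:
```python
from h import *
for n in('scene0','side0'):
    W=cloud(load(n)).reshape(-1,3)
    m=(W[:,0]>.355)&(W[:,0]<.46)&(W[:,1]<-.455)&(W[:,1]>-.65)&(W[:,2]>.005)&(W[:,2]<.08);P=W[m]
    for a in np.arange(-.65,-.45,.015):
        k=(P[:,1]>=a)&(P[:,1]<a+.015)
        if k.sum()>3: print(n,round(a,3),k.sum(),P[k,0].min().round(3),P[k,0].max().round(3),P[k,2].max().round(3))
    m=(W[:,0]>.46)&(W[:,0]<.6)&(W[:,1]<-.42)&(W[:,1]>-.6)&(W[:,2]>.008);P=W[m]; print('tape',P.min(0),P.max(0))
```

```text
scene0 -0.65 4 0.369 0.458 0.008
scene0 -0.635 75 0.374 0.443 0.029
scene0 -0.62 108 0.375 0.444 0.027
scene0 -0.605 116 0.378 0.438 0.027
scene0 -0.59 178 0.381 0.46 0.038
scene0 -0.575 218 0.385 0.46 0.04
scene0 -0.56 167 0.366 0.46 0.04
scene0 -0.545 108 0.384 0.46 0.036
scene0 -0.53 96 0.369 0.418 0.027
scene0 -0.515 96 0.387 0.411 0.029
scene0 -0.5 51 0.37 0.441 0.027
tape [ 0.46002009 -0.59995273  0.00801702] [ 0.55312033 -0.42019131  0.04788241]
side0 -0.635 15 0.376 0.446 0.022
side0 -0.62 49 0.377 0.446 0.022
side0 -0.605 49 0.381 0.441 0.022
side0 -0.59 54 0.383 0.434 0.022
side0 -0.575 59 0.387 0.45 0.023
side0 -0.56 90 0.39 0.421 0.026
side0 -0.545 51 0.388 0.42 0.023
side0 -0.53 55 0.385 0.42 0.022
side0 -0.515 50 0.388 0.416 0.022
side0 -0.5 78 0.39 0.409 0.025
tape [ 0.48235734 -0.59394866  0.00800616] [ 0.55031283 -0.51651596  0.03989909]
```

>>> drive_tool:
  deltas: "1 0.5 0 0 0 -6 0.45; 1 0.5 0 2.8 -9.6 0 0.45; 1 0.5 0 2.8 -9.6 0 0.45; 1 0.5 0 2.8 -9.6 0 0.45; 1 0.5 0 0 0 0 0.45"

```text
t: 0.78
ee_pos: [0.3266, -0.4489, 0.2175]
tcp_rot: [-2.616, 0.008, -1.3]
wrist_force: [0.0, 0.3, 0.1]
grip_width: 0.514
```

>>> drive_tool:
  deltas: "0.7 0.2 -1 0 0 0 0.45; 0.7 0.2 -1 0 0 0 0.45; 0 0 -1 0 0 0 0.45; 0 0 -1 0 0 0 0.45; 0 0 -1 0 0 0 0.45"

```text
t: 1.4
ee_pos: [0.3624, -0.4387, 0.0927]
tcp_rot: [-2.618, 0.006, -1.297]
wrist_force: [-0.4, -0.9, 0.3]
grip_width: 0.455
```

>>> drive_tool:
  deltas: "0 0 -1 0 0 0 0.45; 0 0 -1 0 0 0 0.45; 0 0 -0.6 0 0 0 0.45; 0 0 0 0 0 0 0.45"

```text
t: 1.9
ee_pos: [0.3622, -0.4385, 0.0279]
tcp_rot: [-2.618, 0.008, -1.297]
wrist_force: [-0.7, -1.1, 0.1]
grip_width: 0.447
```

```bash
cat >> h.py <<'E'
from scipy.optimize import least_squares
O=np.array([.6044,-.3498]);A=.155
def meas(tag):
    for n in('scene','side'):
        snap(n,n+tag);z=load(n+tag);W=cloud(z)
        C=z['p'].astype(int);h=cv2.cvtColor(z['p'],cv2.COLOR_RGB2HSV)
        k=(W[...,2]>.12)&(W[...,2]<.25)&(W[...,1]<-.32)&(W[...,1]>-.43)&(W[...,0]>.4)&(W[...,0]<.62)&((h[...,0]<6)|(h[...,0]>174))&(h[...,1]>150)
        if k.sum()<5: print(n,'no nozzle');continue
        c=np.median(W[k][:,:2],0)
        V=W.reshape(-1,3);V=V[(np.hypot(V[:,0]-c[0],V[:,1]-c[1])<.05)&(V[:,2]>.06)&(V[:,2]<.115)]
        s=least_squares(lambda q:np.hypot(V[:,0]-q[0],V[:,1]-q[1])-.032,c,loss='soft_l1',f_scale=.002).x
        d=s-O;print(n,'nozzle',c.round(4),'body',len(V),s.round(4),'dock',np.round([np.cos(A)*d[0]+np.sin(A)*d[1],-np.sin(A)*d[0]+np.cos(A)*d[1]],4))
    o=get_obs();print(o['t'],o['ee_pos'],o['tcp_rot'],o['wrist_force'],o['grip_width'])
E
python3 -c "
from h import *
meas('1')"
```

```text
scene nozzle [ 0.428  -0.4011] body 512 [ 0.4331 -0.3932] dock [-0.1759 -0.0164]
side nozzle [ 0.4347 -0.384 ] body 263 [ 0.4354 -0.392 ] dock [-0.1735 -0.0156]
2.0 [ 0.36255794 -0.43921789  0.02921376] [-2.61786275  0.00523832 -1.29715057] [ 0.11682319  0.39152753 -0.1497518 ] 0.4481479795179682
```

View pics/scene1.png

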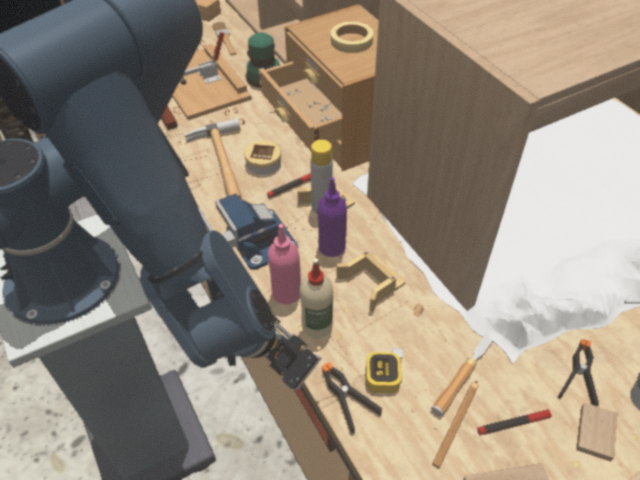

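The hand is behind the bottle and clear of the pink bottle and the pliers (scene: gripper at (290,360), bottle at (317,300)). Next I go down and advance to contact.

>>> drive_tool:
  deltas: "0 -0.15 -0.55 0 0 0 0.45; 0.6 0.165 0 0 0 0 0.45; 0.6 0.165 0 0 0 0 0.45; 0.24 0.067 0 0 0 0 0.45; 0.24 0.067 0 0 0 0 0.45"

```text
t: 2.62
ee_pos: [0.4051, -0.4308, 0.0151]
tcp_rot: [-2.618, 0.006, -1.297]
wrist_force: [-0.2, -0.5, 0.5]
grip_width: 0.449
```

>>> drive_tool:
  deltas: "0.24 0.067 0 0 0 0 0.45; 0.24 0.067 0 0 0 0 0.45; 0.24 0.067 0 0 0 0 0.45; 0.24 0.067 0 0 0 0 0.45; 0.24 0.067 0 0 0 0 0.45"

```text
t: 3.25
ee_pos: [0.4348, -0.4226, 0.0149]
tcp_rot: [-2.618, 0.006, -1.297]
wrist_force: [-3.0, -1.5, 1.2]
grip_width: 0.451
```

```bash
python3 -c "
from h import *
meas('2')"
```

```text
scene nozzle [ 0.456  -0.3898] body 509 [ 0.4611 -0.3825] dock [-0.1467 -0.0102]
side nozzle [ 0.4624 -0.373 ] body 341 [ 0.4636 -0.3811] dock [-0.144  -0.0091]
3.35 [ 0.43505628 -0.42238103  0.01493864] [-2.61771706  0.00587894 -1.29668071] [0.30865285 0.30552808 0.55454392] 0.4514274016016817
```

>>> drive_tool:
  deltas: "-0.39 -0.1 0 0 0 0 0.45; 0.14 -0.5 0 0 0 0 0.6; 0 0 0 0 0 0 0.785; 0.24 0.067 0 0 0 0 0.785; 0.24 0.067 0 0 0 0 0.785"

```text
t: 3.98
ee_pos: [0.4405, -0.4341, 0.0148]
tcp_rot: [-2.618, 0.006, -1.297]
wrist_force: [-2.2, -1.0, 0.0]
grip_width: 0.78
```

>>> drive_tool:
  deltas: "0.24 0.067 0 0 0 0 0.785; 0.24 0.067 0 0 0 0 0.785; 0.24 0.067 0 0 0 0 0.785; 0.24 0.067 0 0 0 0 0.785; 0.24 0.067 0 0 0 0 0.785"

```text
t: 4.6
ee_pos: [0.4705, -0.4258, 0.0149]
tcp_rot: [-2.618, 0.006, -1.297]
wrist_force: [-3.1, -0.8, -0.6]
grip_width: 0.785
```

```bash
python3 -c "
from h import *
meas('3')"
```

```text
scene nozzle [ 0.487  -0.3774] body 382 [ 0.4923 -0.37  ] dock [-0.1138 -0.0026]
side nozzle [ 0.4937 -0.3606] body 660 [ 0.4953 -0.3688] dock [-0.1108 -0.0019]
4.7 [ 0.47080133 -0.42561843  0.01494128] [-2.61771485  0.00592387 -1.29667084] [-0.51652219 -0.28089838 -0.20143063] 0.7860546837621644
```

View pics/scene3.png

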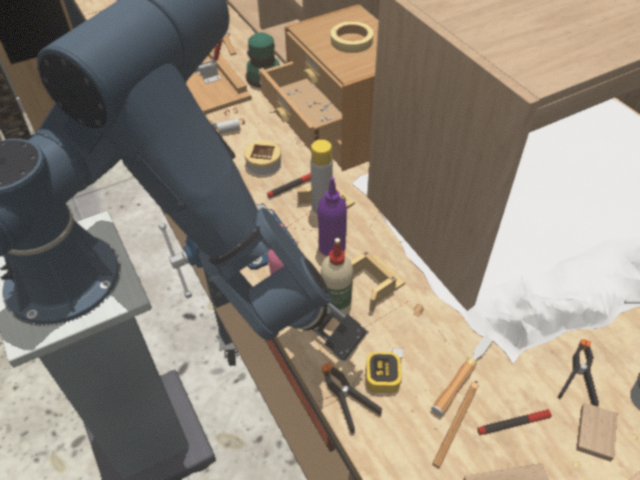

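View pics/side3.png

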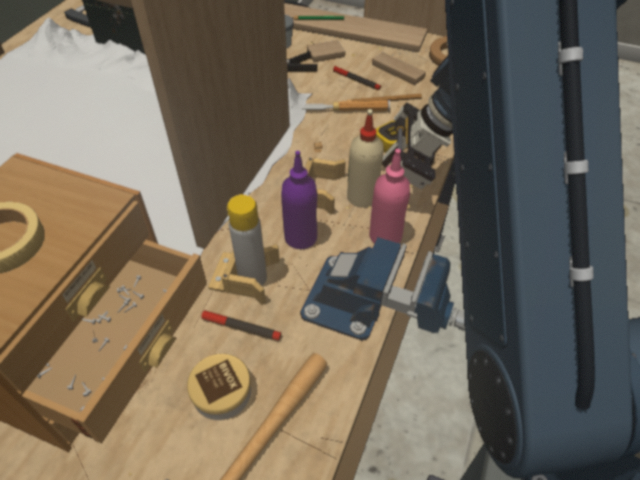

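Run:
```python
from h import *
z=load('side3');W=cloud(z).reshape(-1,3)
h=cv2.cvtColor(z['p'],cv2.COLOR_RGB2HSV).reshape(-1,3)
for nm,c in(('pink',(.4188,-.2832)),):
    V=W[(np.hypot(W[:,0]-c[0],W[:,1]-c[1])<.05)&(W[:,2]>.02)&(W[:,2]<.12)]
    print(nm,len(V),least_squares(lambda q:np.hypot(V[:,0]-q[0],V[:,1]-q[1])-.0317,c,loss='soft_l1',f_scale=.002).x)
# arm points nearest to pink (z<.22, dark blue/grey, not bottles)
d=np.hypot(W[:,0]-.4188,W[:,1]+.2832)
k=(W[:,2]>.05)&(W[:,2]<.22)&(d>.036)&(d<.12)&(W[:,1]<-.25)&(h[:,2]<110)
i=np.argsort(d[k])[:200:20];print(np.c_[d[k][i],W[k][i]].round(3))
```

```text
pink 1251 [ 0.41879616 -0.28336023]
[[ 0.058  0.414 -0.341  0.132]
 [ 0.063  0.407 -0.345  0.127]
 [ 0.064  0.412 -0.347  0.119]
 [ 0.065  0.403 -0.347  0.127]
 [ 0.067  0.411 -0.35   0.104]
 [ 0.069  0.397 -0.348  0.12 ]
 [ 0.07   0.401 -0.35   0.114]
 [ 0.071  0.408 -0.353  0.107]
 [ 0.071  0.415 -0.355  0.14 ]
 [ 0.072  0.392 -0.35   0.117]]
```

The side view shows the bottle at (366,160) ahead of the pink one at (390,200). Pink has not moved and the gripper is 26 mm clear of it. I'll turn the finger face nearer the bay axis, recentre it and push on.

>>> drive_tool:
  deltas: "-0.53 0.19 0 0 0 -4 0.785; 0 0 0 0 0 0 0.785; 0.25 0.037 0 0 0 0 0.785; 0.25 0.037 0 0 0 0 0.785; 0.25 0.037 0 0 0 0 0.785"

```text
t: 5.32
ee_pos: [0.4762, -0.4186, 0.0149]
tcp_rot: [-2.618, 0.005, -1.366]
wrist_force: [-4.2, -0.8, 1.5]
grip_width: 0.784
```

>>> drive_tool:
  deltas: "0.25 0.037 0 0 0 0 0.785; 0.25 0.037 0 0 0 0 0.785; 0.25 0.037 0 0 0 0 0.785; 0.25 0.037 0 0 0 0 0.785"

```text
t: 5.82
ee_pos: [0.5011, -0.4147, 0.0149]
tcp_rot: [-2.618, 0.006, -1.367]
wrist_force: [-4.4, -1.0, 1.8]
grip_width: 0.783
```

```bash
python3 -c "
from h import *
meas('4')"
```

```text
scene nozzle [ 0.5194 -0.3678] body 436 [ 0.5268 -0.36  ] dock [-0.0782  0.0019]
side nozzle [ 0.5275 -0.3508] body 665 [ 0.5294 -0.3589] dock [-0.0755  0.0026]
5.925 [ 0.50135914 -0.41450483  0.01492292] [-2.61770557  0.00578906 -1.36657293] [-0.30003717 -1.447831    0.34080382] 0.7824844112854121
```

>>> drive_tool:
  deltas: "0.25 0.028 0 0 0 0 0.785; 0.25 0.028 0 0 0 0 0.785; 0.25 0.028 0 0 0 0 0.785; 0.25 0.028 0 0 0 0 0.785; 0.25 0.028 0 0 0 0 0.785"

```text
t: 6.55
ee_pos: [0.5323, -0.4115, 0.0149]
tcp_rot: [-2.618, 0.005, -1.367]
wrist_force: [-8.7, -8.2, 3.0]
grip_width: 0.787
```

>>> drive_tool:
  deltas: "0.16 0.02 0 0 0 0 0.785; 0.12 0.015 0 0 0 0 0.785"

```text
t: 6.8
ee_pos: [0.5391, -0.4127, 0.0153]
tcp_rot: [-2.618, 0.001, -1.369]
wrist_force: [-7.3, -12.2, 1.3]
grip_width: 0.781
```

```bash
python3 -c "
from h import *
meas('5')"
```

```text
scene nozzle [ 0.5522 -0.3579] body 320 [ 0.5595 -0.3504] dock [-0.0444  0.0064]
side nozzle [ 0.5591 -0.3414] body 696 [ 0.5618 -0.3494] dock [-0.0421  0.0069]
6.9 [ 0.53931997 -0.41270159  0.01535818] [-2.61817560e+00  1.17001808e-03 -1.36923131e+00] [-4.05164508 -9.97923261 -0.29049619] 0.7835841523056465
```

The 12 N sideways force shows the finger corner has slipped to the bottle's right rear and is pressing it on the left wall. I'll back off, recentre by opening wider, and push straight.

>>> drive_tool:
  deltas: "-0.48 -0.1 0 0 0 0 0.785; -0.04 0.2 0 0 0 0 0.95; 0 0 0 0 0 0 0.95; 0.25 0.039 0 0 0 0 0.95; 0.2 0.03 0 0 0 0 0.95"

```text
t: 7.52
ee_pos: [0.5375, -0.4061, 0.0148]
tcp_rot: [-2.618, 0.006, -1.366]
wrist_force: [-3.5, -1.8, 0.4]
grip_width: 0.952
```

>>> drive_tool:
  deltas: "0.12 0.018 0 0 0 0 0.95; 0.08 0.012 0 0 0 0 0.95"

```text
t: 7.78
ee_pos: [0.5423, -0.4054, 0.0148]
tcp_rot: [-2.618, 0.006, -1.367]
wrist_force: [-3.6, -2.0, 1.2]
grip_width: 0.949
```

```bash
python3 -c "
from h import *
meas('6')"
```

```text
scene nozzle [ 0.5619 -0.3563] body 385 [ 0.5688 -0.3489] dock [-0.035   0.0063]
side nozzle [ 0.568  -0.3399] body 660 [ 0.5708 -0.3481] dock [-0.0329  0.0069]
7.875 [ 0.54230111 -0.40541139  0.01489535] [-2.61795489  0.00572849 -1.36698777] [-1.79663411 -1.20895631 -0.05383773] 0.9477324001201537
```

>>> drive_tool:
  deltas: "0.08 0.012 0 0 0 0 0.95; 0.08 0.012 0 0 0 0 0.95"

```text
t: 8.12
ee_pos: [0.5462, -0.4048, 0.0149]
tcp_rot: [-2.618, 0.006, -1.367]
wrist_force: [-3.2, -1.1, 0.3]
grip_width: 0.948
```

>>> drive_tool:
  deltas: "0.06 0.01 0 0 0 0 0.95"

```text
t: 8.25
ee_pos: [0.5477, -0.4045, 0.0149]
tcp_rot: [-2.618, 0.006, -1.367]
wrist_force: [-7.4, -2.2, 1.7]
grip_width: 0.946
```

Force has risen, so the bottle has touched the back board. I'll give one more nudge, then retract straight back and check.

>>> drive_tool:
  deltas: "0.04 0.006 0 0 0 0 0.95; 0 0 0 0 0 0 0.95"

```text
t: 8.5
ee_pos: [0.5481, -0.4045, 0.0148]
tcp_rot: [-2.619, 0.006, -1.366]
wrist_force: [-9.6, -2.6, 3.3]
grip_width: 0.949
```

>>> drive_tool:
  deltas: "-0.4 -0.1 0 0 0 0 0.95; -0.6 -0.2 0 0 0 0 0.95; -0.6 -0.3 0.4 0 0 0 0.95; -0.5 -0.3 0.5 0 0 0 0.95; 0 0 0 0 0 0 0.95"

```text
t: 9.12
ee_pos: [0.4956, -0.4285, 0.0391]
tcp_rot: [-2.617, 0.004, -1.369]
wrist_force: [0.5, -0.1, -0.2]
grip_width: 0.951
```

Run:
```python
from h import *
meas('7')
W=cloud(load('side7')).reshape(-1,3)
for nm,c,r,lo,hi in(('pink',(.4188,-.2832),.0317,.02,.12),('can',(.6123,-.0953),.0258,.06,.15),('purple',(.5701,-.2176),.0317,.02,.12)):
    V=W[(np.hypot(W[:,0]-c[0],W[:,1]-c[1])<.045)&(W[:,2]>lo)&(W[:,2]<hi)]
    print(nm,least_squares(lambda q:np.hypot(V[:,0]-q[0],V[:,1]-q[1])-r,c,loss='soft_l1',f_scale=.002).x)
```

```text
scene nozzle [ 0.5665 -0.3566] body 496 [ 0.574  -0.3482] dock [-0.0298  0.0063]
side nozzle [ 0.5731 -0.3392] body 665 [ 0.5759 -0.3472] dock [-0.0278  0.007 ]
9.225 [ 0.49617492 -0.42714899  0.03779297] [-2.61767369  0.00530572 -1.36736066] [ 0.40191775  0.29583598 -1.11582858] 0.9473211056625273
pink [ 0.418751   -0.28337106]
can [ 0.61232932 -0.09528872]
purple [ 0.57012799 -0.21767754]
```

View pics/scene7.png

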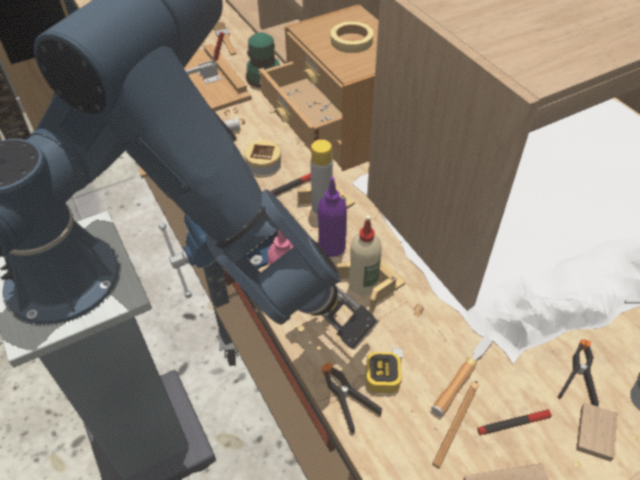

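The bottle stands upright in the bay at (365,262). The gripper at (350,320) is clear and wrist force is near zero. Handing in.

```bash
python3 -c "
from station import *
print(hand_in())"
```

```text
the job is handed in; nothing more can be done
None
```

I pushed the glue bottle low on its body (about 20 mm up) with one leaned-back finger, in four short pushes, into the wide bay until it stopped on the back board. I then backed the arm clear and handed the job in at about 9 s of the 56 s allowed.

**Last checks:**
- **Bottle:** it stands upright at x ≈ -0.029, y ≈ +0.006 to 0.007 in the bay's frame, so it is touching or nearly touching the left wall. The push force rose from about 3 N to about 10 N when it met the back board.
- **Spray can and look-alikes:** the spray can and the pink and purple bottles measured in the same places as at the start.
- **Tape measure, wax tin and marker:** I did not re-measure these. The arm never went near the tin or marker, and the tape measure looks unmoved in the last picture.
- **Arm:** it is touching nothing, with wrist force near zero.

**What disagreed:**
- The scene and side cameras differ by about 2 mm.
- The measured x is about 3 mm past the nominal home position. I put that down to my estimate of where the back board is.
- Near the end the finger slipped off centre and pressed the bottle on the left wall with about 12 N. I backed off, recentred and finished straight.

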